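# Poise the marver over a glass blank on the dome mould

## Task

Lay the square glass blank (the thinner, smaller of the two square pieces) flat on the crown of the clay dome mould so that it balances there by itself, centred and level. Then pick up the thicker square graphite marver block, carry it over the row of bottle and jars without disturbing them or the tin, and finish while still holding it, level and still, about 1 cm above the blank, centred over it with its sides parallel to the blank's sides; the marver must never touch the blank.

Things in the scene. Friction and masses are not known exactly. Their poses are not given: they have to be found in the camera images.
- mould_top (a point): Crown (highest point) of the clay dome mould: a fixed terracotta-coloured dome, part of a sphere of radius 60 mm, on a round foot 132 mm across and 9 mm thick. The crown is 55 mm above the bench. z up; the dome is round, so its yaw means nothing.
- blank_mid (a point): Centre (half-way up, 5 mm above its underside) of the glass blank: a loose opaque white square tile 44 x 44 x 10 mm with slightly rounded edges, about 50 g, lying flat on the bench at the right. x and y run along its sides, z up through its thickness.
- marver_mid (a point): Centre (half-way up, 9 mm above its underside) of the marver: a loose matt black graphite block 50 x 50 x 18 mm, about 85 g, lying flat on the bench at the right. x and y run along its sides, z up through its thickness. The blank and the marver lie one nearer the robot, the other farther; which is which varies.
- bottle: Grey metal bottle standing upright between the right-hand pieces and the mould, 68 mm across and 174 mm high, loose; origin at the centre of its underside. Leave it standing.
- jar_a: White-lidded jar, 54 mm across and 68 mm high, loose, standing in a row with the bottle, nearer the robot; origin at the centre of its underside. Leave it standing.
- jar_b: Small white-lidded jar, 45 mm across and 51 mm high, loose, standing in a row with the bottle, farther from the robot; origin at the centre of its underside. Leave it standing.
- balm_tin: Round white tin, 62 mm across and 27 mm high, loose, left of the mould; origin at the centre of its underside. Leave it in place.
There are look-alikes about, which are no part of the job. Of the things shaped like the part that bears blank_mid, the white one is meant.

How it is judged (in metres and radians):
On the way, in this order (a step that is already met when the one before it is completed fails the run):
1. the glass blank lies balanced on the crown of the dome mould, let go and steady (horizontal distance between blank_mid and mould_top below 0.01 m and contact force between glass_blank and slump_mould above 0.15 N and contact force between glass_blank and the arm below 0.05 N and contact force between glass_blank and the fingers below 0.05 N and contact force between glass_blank and marver below 0.05 N and angle between blank_mid's own z axis and vertical below 0.2 rad and angular speed of glass_blank below 0.3 rad/s), for 0.4 s.
2. the held marver passes high over the row of bottle and jars (contact force between marver and the fingers above 0.5 N and height (world z) of marver_mid above 0.085 m and world y of marver_mid between -0.1 and 0.02 m), for 0.02 s.
At the end, for the whole second after the job is handed in: Blank on the mould alone, within 10 mm of the crown, tilt under 0.2 rad, steady. Marver held still in the fingers, touching nothing else: underside 3 to 17 mm above the blank, centres within 8 mm, tilt under 0.1 rad, sides parallel within 0.14 rad (any quarter turn) (all of step 1 and horizontal distance between marver_mid and blank_mid below 0.008 m and z of marver_mid in the frame of blank_mid between 0.017 and 0.031 m and angle between marver_mid's own z axis and vertical below 0.1 rad and (angle between the x axis of marver_mid and the x axis of blank_mid, either way round below 0.14 rad or angle between the x axis of marver_mid and the y axis of blank_mid, either way round below 0.14 rad) and contact force between marver and the fingers above 1 N and contact force between marver and slump_mould below 0.05 N and linear speed of marver below 0.02 m/s); the arm keeps its last pose, push and grip.
It fails at once if the marver touches the glass blank (contact force between marver and glass_blank above 0.3 N).
It fails at once if the bottle, a jar or the tin is shifted by more than 2 cm or tipped (distance of any of balm_tin, bottle, jar_a, jar_b from where it was at the start of the episode above 0.02 m or angle between any of balm_tin, bottle, jar_a, jar_b's own z axis and vertical above 0.3 rad).
It also fails if it takes over 64 s, if anything falls off the work surface, if the arm or the gripper's body presses on something with over 40 N, if the wrist force passes 120 N, or if a joint passes its speed limit or range.

## Robot

A 7-joint arm with a two-finger parallel gripper is mounted at the origin on a cart in front of the work surface, level with it; the furniture and walls round the work are solid. World frame = base frame: x ahead of the robot, y to its left, z up, the work surface at z = 0. Lengths are in mm, angles in rad, forces in N, time in s.
With the tool pointing down it reaches from about 425 to 875 mm from the base axis. Payload 8.4 kg.
Tool frame: the origin (TCP) lies at the very end of the fingers, on their centre line; the grasp point (between the pads) lies 19 mm behind it; z points along the fingers, y is the line along which they close (so a half turn about z gives the same grasp; the last joint's range is limited). The gripper opens to 85 mm and grips with 20 to 120 N. Pads are 22 mm wide; open, the fingers measure 114 mm over their backs; the gripper's body (76 mm by 85 mm) begins 54 mm behind the grasp point. The pads swing forward as they close: fully open they stand 13 mm farther back than shut.
Start: joints at [1.023, 0.333, 0.04, 1.465, -0.013, 1.343, -0.059], TCP at [282, -585.611, 231.308] pointing down, gripper open.
Joint ranges: [-2.58, 2.58], [-0.38, 2.09], [-1.3, 1.39], [0.25, 2.4], [-1.5, 4.64], [0.08, 2.09], [-2.65, 2.65]. Speed limits (rad/s): [2.22, 2.22, 2.79, 2.79, 3.14, 3.14, 3.14].

## Interface

Orientations are given as a unit quaternion [w, x, y, z].
In Python, from station import * gives the robot as it stands. The module is installed in compiled form; this text tells all that it offers.
- The arm moves only by the tool move_arm, never from a script. Its argument "rows" is text: rows parted by semicolons, each of 7 numbers parted by spaces: the shift along the world's x, y, z as a fraction of full scale, then the turn, a rotation vector about the world's x, y, z as a fraction of full scale, then the closure, from -1 (fully open) to 1 (shut). In form: dx dy dz ax ay az fingers; .... A call has 1 to 10 rows; each row shifts and turns the commanded pose from where the row before left it; what a row does not reach is not made up. Full scale, the value 1, is 0.025 m for a shift and 4 degrees for a turn. A row lasts 1/12 s, in which the tool goes at most 41.7 mm and 7.16 degrees, less where a joint would pass 70% of its speed; a pose out of reach is approached as far as the arm can. A call with a number of a shift or a turn outside -1 to 1 is refused whole. A call with a gripper value outside its range is refused whole. The fingers move at their own pace and stop on an object; "squeeze" is the grip in N (left out, the last holds). Time passes only in rows, so rows that do not move let the fingers close. It gives the time, the measured TCP pose, the force, the opening and the grip force at its end, in the units of the state.
- observe(): the state, without advancing time (a new reading comes with each control period).
- capture(name): name is "scene" or "side" or "wrist"; returns a dict with "img" (420x560x3 uint8, red, green, blue), "fx", "fy", "cx", "cy" (pixels), "k1" (the pictures are not rectified: a ray, as slopes to the right and down, at radius r is drawn at 1 + k1 r^2 times it, then the intrinsics apply), "extrinsics" (4x4, takes a point from world to camera coordinates); the wrist camera has in their place "hand_eye" (4x4, takes a point from camera to tool coordinates, whose origin is the TCP and whose axes are the flange's). Camera axes: x right, y up, looking along -z (the intrinsics and any distortion apply to the point x, -y, -z); pixel columns grow to the right and rows downward; lengths in mm; the calibration is good to about 2 mm. A picture is of the moment at which its call begins: read the wrist's pose just before it. There is no depth.
- sign_off(): hands the job in; it is judged then, once.
The state is a dict: "time": time; "joint_pos": joint angles; "qvel": joint speeds; "joint_torque": joint torques, N m; "tcp_pos": TCP position; "eef_rot": TCP orientation; "wrist_force": force on the tool from outside, world axes, zero at the start; "torque": the same for the moment, N m; "finger_gap": finger opening in mm; "grasp_force": force on a finger pad.
Only numpy, scipy, OpenCV 4.12 (cv2) and the standard library are available. Lean on these libraries where they do the work, as an engineer would, in place of code of your own. Each camera call takes 0.05 s, during which the arm holds its last target. There are 200 camera calls.

## Working session

There is one attempt and no reset: what is moved stays moved. The work goes in short steps, Python scripts to look and compute and a tool call to move; the robot and the scene stay as the last step left them, time stands still between calls to the robot, and variables do not carry over. Pictures are saved under pics/ and viewed, at most 10 in all, crops included, and the job is handed in when it is done.

Besides the shell and the picture viewer there is one more tool, called after "Request:" in YAML: its name, and indented under it one key for each argument. move_arm: Moves the arm, as the interface text tells. Shift numbers are shares of 0.025 m and turn numbers shares of 4 degrees, none past 1 either way. Its arguments: {"type":"object","properties":{"rows":{"type":"string"},"squeeze":{"type":"number"}},"required":["rows"]}

```bash
mkdir -p pics; cat > h.py <<'E'
from station import *
import numpy as np, cv2
from scipy.spatial.transform import Rotation as R
def snap(n,f):
    s=observe(); c=capture(n); cv2.imwrite('pics/'+f,c['img'][:,:,::-1])
    if 'extrinsics' in c: T=np.linalg.inv(np.array(c['extrinsics']))
    else:
        W=np.eye(4); q=s['eef_rot']; W[:3,:3]=R.from_quat([q[1],q[2],q[3],q[0]]).as_matrix(); W[:3,3]=s['tcp_pos']
        T=W@np.array(c['hand_eye'])
    np.savez('pics/'+f[:-4]+'.npz',T=T,p=[c['fx'],c['fy'],c['cx'],c['cy'],c['k1']])
    return c
def loc(f,pts,z):
    d=np.load('pics/'+f+'.npz'); fx,fy,cx,cy,k=d['p']; T=d['T']
    u=cv2.undistortPoints(np.array(pts,float).reshape(-1,1,2),np.array([[fx,0,cx],[0,fy,cy],[0,0,1]]),np.array([k,0,0,0,0.]))[:,0]
    r=np.c_[u[:,0],-u[:,1],-np.ones(len(u))]@T[:3,:3].T
    o=T[:3,3]; return o+r*((z-o[2])/r[:,2])[:,None]
E
python3 -c "
from h import *
for n in ['scene','side','wrist']: snap(n,n+'0.png')
a=[cv2.imread('pics/%s0.png'%n) for n in ['scene','side','wrist']]
print(observe())
print(np.load('pics/scene0.npz')['T'],np.load('pics/wrist0.npz')['T'])
"
```

```text
{'time': 0.15, 'joint_pos': array([ 1.02279522,  0.33375038,  0.03987155,  1.46604131, -0.01340261,
        1.34331337, -0.05849288]), 'qvel': array([ 0.00024239,  0.00018579,  0.00029521, -0.00210741, -0.00087637,
       -0.0016855 ,  0.00206591]), 'joint_torque': array([ 1.96752058e-03, -6.59044933e+01,  1.36670887e+00, -4.05871439e+01,
        1.67814695e-02,  9.68892564e-03, -2.96332729e-06]), 'tcp_pos': array([ 281.85795334, -585.32278429,  230.63753911]), 'eef_rot': array([-5.97819341e-04,  9.74928102e-01,  2.22519230e-01, -1.76309241e-04]), 'wrist_force': array([-0.37840519, -0.81107018, -0.55219905]), 'torque': array([-0.04144516,  0.02760179, -0.01193806]), 'grasp_force': 0.0, 'finger_gap': 85.39677354391692}
[[-8.37189443e-01  3.66262610e-01 -4.06159497e-01  1.36926331e+02]
 [-5.46910356e-01 -5.62967522e-01  6.19642342e-01  6.63428060e+02]
 [-1.70278397e-03  7.40890862e-01  6.71623281e-01  7.37960967e+02]
 [ 0.00000000e+00  0.00000000e+00  0.00000000e+00  1.00000000e+00]] [[ 4.32930027e-01  8.56006120e-01  2.82533386e-01  3.53985323e+02]
 [-9.01426427e-01  4.11605209e-01  1.34207111e-01 -5.51018725e+02]
 [-1.41010490e-03 -3.12785349e-01  9.49822793e-01  3.72498213e+02]
 [ 0.00000000e+00  0.00000000e+00  0.00000000e+00  1.00000000e+00]]
```

View pics/scene0.png

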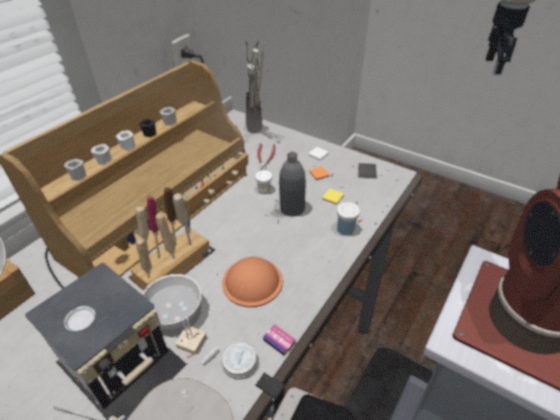

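View pics/wrist0.png

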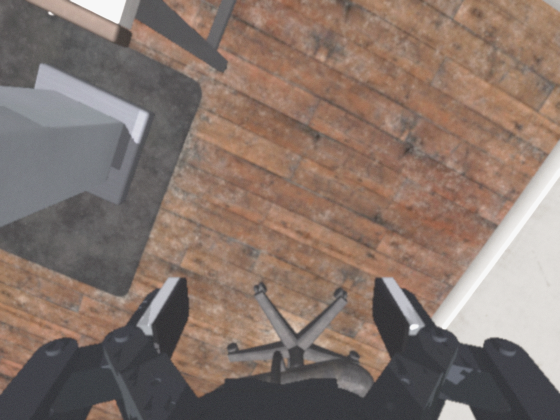

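The scene view shows square pieces: white (318,153), orange (319,173), yellow (333,196), black (367,170). The dome is near (252,280), the bottle at (292,185), the jars at (264,182) and (347,218), and the tin at (240,360). By the description the blank is the white one and the marver the black one. I'll check this in a crop.

```bash
python3 -c "
from h import *
a=cv2.imread('pics/scene0.png')
c=cv2.resize(a[130:330,200:400],None,fx=3,fy=3,interpolation=3);cv2.imwrite('pics/c1.png',c)
print(loc('scene0',[(318,153)],10).round(),loc('scene0',[(367,168)],18).round(),loc('scene0',[(252,262)],55).round(),loc('scene0',[(253,286)],4).round())
print(loc('scene0',[(264,188),(292,212),(347,231),(240,366)],0).round())
"
```

```text
[[ 634. -274.   10.]] [[ 476. -275.   18.]] [[520. 207.  55.]] [[507. 226.   4.]]
[[681. -62.   0.]
 [565. -21.  -0.]
 [416. -37.   0.]
 [420. 384.   0.]]
```

View pics/c1.png

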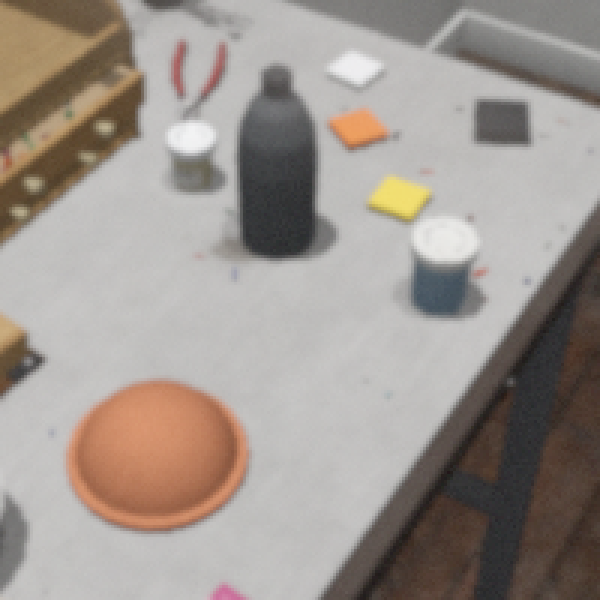

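The white blank and the black, thicker marver are confirmed; the orange and yellow tiles are decoys. I'll move to a spot above the blank and take a close look.

Request:
move_arm:
  rows: "0.9 0.8 0 0 0 0 -1;0.9 0.8 0 0 0 0 -1;0.9 0.8 0 0 0 0 -1;0.9 0.8 0 0 0 0 -1;0.9 0.8 0 0 0 0 -1;0.9 0.8 0 0 0 0 -1;0.9 0.8 0 0 0 0 -1;0.9 0.8 0 0 0 0 -1;0.9 0.8 0 0 0 0 -1;0.9 0.8 0 0 0 0 -1"

```text
time: 0.98
tcp_pos: [507.8, -384.4, 231.1]
eef_rot: [-0.0, 0.975, 0.222, -0.0]
wrist_force: [0.9, 0.6, 0.4]
finger_gap: 85.4
grasp_force: 0.0
```

Request:
move_arm:
  rows: "0.9 0.9 0 0 0 0 -1;0.9 0.9 0 0 0 0 -1;0.9 0.9 0 0 0 0 -1;0.4 0.9 0 0 0 0 -1;0 0 0 0 0 0 -1;0 0 0 0 0 0 -1"

```text
time: 1.48
tcp_pos: [585.3, -293.5, 230.8]
eef_rot: [-0.001, 0.975, 0.224, -0.0]
wrist_force: [-0.5, -0.7, 0.2]
finger_gap: 85.3
grasp_force: 0.0
```

```bash
python3 -c "
from h import *
snap('wrist','w1.png');print(observe()['tcp_pos'])"
```

```text
[ 584.40094541 -295.47093385  230.96279255]
```

View pics/w1.png

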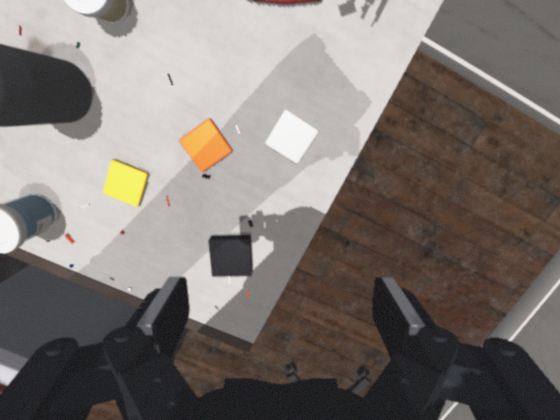

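The wrist view shows the white blank at (291,136), the marver at (231,256), orange at (206,145), yellow at (126,184), and the bottle and jars at the left. I'll work out poses from the outlines.

```bash
cat >> h.py <<'E'
def sq(f,box,lo,hi,z):
    a=cv2.imread('pics/'+f+'.png'); x0,y0,x1,y1=box
    m=cv2.inRange(a[y0:y1,x0:x1],(lo,)*3,(hi,)*3)
    c=max(cv2.findContours(m,0,cv2.CHAIN_APPROX_NONE)[0],key=cv2.contourArea)[:,0]+[x0,y0]
    w=loc(f,c,z)[:,:2]
    r=cv2.minAreaRect(w.astype(np.float32)); return np.round(r[0],1),np.round(r[1],1),round(r[2],1)
E
python3 -c "
from h import *
print(sq('w1',(260,105,325,168),225,255,9))
print(sq('w1',(200,226,262,286),0,70,15))
a=cv2.imread('pics/w1.png');print(a[136,270:318,0],a[256,200:262,0])
print(loc('w1',[(231,256)],18))
"
```

```text
(array([ 637.6, -281.1]), array([42.4, 42. ]), 83.5)
(array([ 480.4, -276.9]), array([53.5, 49.4]), 26.3)
[240 244 245 245 245 245 245 245 245 245 245 244 245 244 245 244 244 244
 244 244 244 244 244 244 244 244 244 244 244 244 244 244 244 244 244 244
 244 244 244 244 244 244 243 238 226 204 185 185] [183 186 196 200 214 215 216 216 206 177 110  65  60  63  62  59  64  61
  60  65  65  63  63  63  65  64  65  63  60  65  63  59  64  65  65  67
  62  65  61  64  63  64  64  64  65  63  64  60  62  61  53  85 146 198
 216 216 215 216 216 217 217 215]
[[ 480.26729712 -278.0244525    18.        ]]
```

```bash
python3 -c "
from h import *
print(loc('w1',[(206,120),(181,146),(206,171),(232,148)],9).round(),observe()['joint_pos'].round(2))
"
```

```text
[[ 613. -190.    9.]
 [ 575. -175.    9.]
 [ 561. -211.    9.]
 [ 598. -228.    9.]] [ 0.52  0.35 -0.16  1.44  0.06  1.35 -0.76]
```

Request:
move_arm:
  rows: "0.15 0.04 -0.3 0 0 1 -1;0.15 0.04 -0.3 0 0 1 -1;0.15 0.04 -0.3 0 0 1 -1;0.15 0.04 -0.3 0 0 1 -1;0.15 0.04 -0.3 0 0 1 -1;0.15 0.04 -0.3 0 0 1 -1;0.15 0.04 -0.3 0 0 1 -1;0.15 0.04 -0.3 0 0 1 -1;0.15 0.04 -0.3 0 0 1 -1;0.15 0.04 -0.3 0 0 1 -1"

```text
time: 2.37
tcp_pos: [621.0, -287.7, 155.7]
eef_rot: [0.0, 0.84, 0.543, -0.001]
wrist_force: [0.1, -1.1, -0.5]
finger_gap: 85.5
grasp_force: 0.0
```

Request:
move_arm:
  rows: "0.16 0.04 -0.3 0 0 1 -1;0.16 0.04 -0.3 0 0 1 -1;0.16 0.04 -0.3 0 0 1 -1;0.16 0.04 -0.3 0 0 1 -1;0 0 0 0 0 0.4 -1;0 0 0 0 0 0 -1;0 0 0 0 0 0 -1;0 0 0 0 0 0 -1"

```text
time: 3.03
tcp_pos: [637.6, -282.9, 126.6]
eef_rot: [0.0, 0.748, 0.664, -0.0]
wrist_force: [0.7, 0.2, 0.7]
finger_gap: 85.7
grasp_force: 0.0
```

```bash
python3 -c "
from h import *
snap('wrist','w2.png');o=observe();print(o['tcp_pos'],o['joint_pos'].round(2),R.from_quat(np.roll(o['eef_rot'],-1)).as_matrix().round(3))
print(loc('scene0',[(160,345),(207,232),(103,395)],150).round(),loc('scene0',[(188,190),(180,190)],180).round(),loc('scene0',[(202,300)],50))"
```

```text
[ 637.70169942 -282.53457983  126.67188057] [ 0.58  0.52 -0.33  1.44  0.17  1.21  0.12] [[ 0.119  0.993  0.   ]
 [ 0.993 -0.119 -0.001]
 [-0.001  0.    -1.   ]]
[[485. 480. 150.]
 [585. 256. 150.]
 [496. 578. 150.]] [[676. 206. 180.]
 [689. 215. 180.]] [[546.55155399 334.87571676  50.        ]]
```

View pics/w2.png

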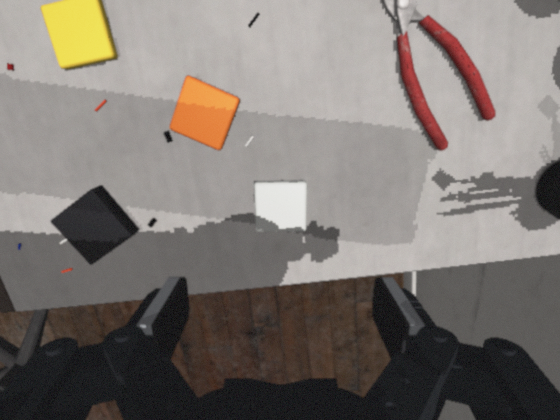

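The close view shows the blank at (281,205), aligned with the fingers and centred between them; the marver is at (95,225).

```bash
python3 -c "
from h import *
print(sq('w2',(240,170,325,245),210,255,9))
print(loc('w2',[(255.5,182),(306,182),(306.5,231),(256,231)],9).round(1))
print(loc('w2',[(100,186),(52,224),(93,264),(138,229)],16).round(1))
"
```

```text
(array([ 637.9, -279.2]), array([38.5, 40.9]), 83.1)
[[ 620.  -256.8    9. ]
 [ 661.2 -261.8    9. ]
 [ 657.5 -304.6    9. ]
 [ 614.2 -299.4    9. ]]
[[ 495.1 -243.1   16. ]
 [ 444.1 -269.9   16. ]
 [ 468.  -310.4   16. ]
 [ 516.5 -283.1   16. ]]
```

Request:
move_arm:
  rows: "0.02 0.08 -0.9 0 0 0 -1;0 0 -0.9 0 0 0 -1;0 0 -0.9 0 0 0 -1;0 0 -0.9 0 0 0 -1;0 0 -0.8 0 0 0 -1;0 0 -0.4 0 0 0 -1;0 0 -0.18 0 0 0 -1;0 0 0 0 0 0 -1;0 0 0 0 0 0 -1"

```text
time: 3.83
tcp_pos: [639.2, -279.9, 3.0]
eef_rot: [0.001, 0.747, 0.665, 0.0]
wrist_force: [0.4, 0.1, 0.4]
finger_gap: 85.4
grasp_force: 0.0
```

Request:
move_arm:
  rows: "0 0 0 0 0 0 1;0 0 0 0 0 0 1;0 0 0 0 0 0 1;0 0 0 0 0 0 1;0 0 0 0 0 0 1;0 0 0 0 0 0 1;0 0 0 0 0 0 1;0 0 0 0 0 0 1;0 0 0 0 0 0 1"
  squeeze: 25

```text
time: 4.58
tcp_pos: [639.0, -279.9, 2.9]
eef_rot: [0.001, 0.747, 0.665, 0.0]
wrist_force: [-1.2, -0.0, 6.5]
finger_gap: 43.2
grasp_force: 25.6
```

Request:
move_arm:
  rows: "0 0 0.2 0 0 0 1;0 0 0.5 0 0 0 1;0 0 0.9 0 0 0 1;0 0 1 0 0 0 1;0 0 1 0 0 0 1;0 0 1 0 0 0 1;0 0 1 0 0 0 1;0 0 1 0 0 0 1;0 0 1 0 0 0 1;0 0 1 0 0 0 1"

```text
time: 5.42
tcp_pos: [638.3, -279.4, 219.2]
eef_rot: [0.0, 0.747, 0.665, 0.0]
wrist_force: [0.5, -0.8, -0.3]
finger_gap: 42.8
grasp_force: 25.7
```

Request:
move_arm:
  rows: "0 0.3 1 0 0 0 1;0 0.5 0.4 0 0 0 1;-0.2 0.8 0 0 0 0 1;-0.2 0.8 0 0 0 0 1;-0.2 0.8 0 0 0 0 1;-0.2 0.8 0 0 0 0 1;-0.2 0.8 0 0 0 0 1;-0.2 0.8 0 0 0 0 1;-0.2 0.8 0 0 0 0 1;-0.2 0.8 0 0 0 0 1"

```text
time: 6.25
tcp_pos: [597.7, -97.5, 251.6]
eef_rot: [-0.0, 0.747, 0.665, -0.0]
wrist_force: [0.3, 0.3, -0.7]
finger_gap: 43.2
grasp_force: 25.7
```

Request:
move_arm:
  rows: "-0.2 0.8 0 0 0 0 1;-0.2 0.8 0 0 0 0 1;-0.2 0.8 0 0 0 0 1;-0.2 0.8 0 0 0 0 1;-0.2 0.8 0 0 0 0 1;-0.2 0.8 0 0 0 0 1;0 0.4 0 0 0 0 1;0 0.2 0 0 0 0 1;0 0 0 0 0 0 1;0 0 0 0 0 0 1"

```text
time: 7.08
tcp_pos: [568.7, 34.5, 251.6]
eef_rot: [0.0, 0.747, 0.664, -0.0]
wrist_force: [-0.1, -0.3, -0.8]
finger_gap: 42.9
grasp_force: 25.7
```

```bash
python3 -c "
from h import *
snap('wrist','w3.png');o=observe();print(o['tcp_pos'],o['joint_pos'].round(2),o['finger_gap'],o['grasp_force'])"
```

```text
[568.72130389  34.03516449 251.57913785] [ 0.3   0.2  -0.51  1.61  0.1   1.36 -0.33] 43.199723275038366 25.715038776397705
```

View pics/w3.png

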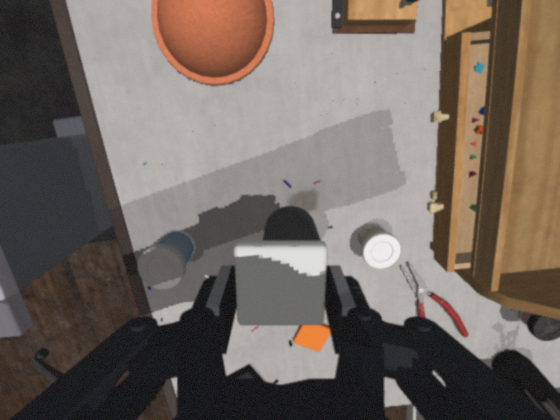

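The blank is held between the fingers at (235–327, 243–325), with the lit strip and shadow both on its top face. The dome is partly in view at top left. I'll move on for a full view of the dome.

Request:
move_arm:
  rows: "-0.2 0.5 0 0 0 0 1;-0.3 0.8 0 0 0 0 1;-0.3 0.8 0 0 0 0 1;-0.3 0.8 0 0 0 0 1;-0.3 0.5 0 0 0 0 1;0 0.2 0 0 0 0 1;0 0 0 0 0 0 1;0 0 0 0 0 0 1;0 0 0 0 0 0 1"

```text
time: 7.88
tcp_pos: [534.1, 123.8, 251.7]
eef_rot: [0.0, 0.748, 0.664, -0.0]
wrist_force: [1.5, -0.3, -0.3]
finger_gap: 43.0
grasp_force: 25.7
```

```bash
python3 -c "
from h import *
d=np.load('pics/w3.npz');fx,fy,cx,cy,k=d['p'];T=d['T']
from scipy.optimize import least_squares
# held blank: fit centre, tilt
def rep(P):
    q=(P-T[:3,3])@T[:3,:3]; q=q*[1,-1,-1]
    return cv2.projectPoints(q,np.zeros(3),np.zeros(3),np.array([[fx,0,cx],[0,fy,cy],[0,0,1]]),np.array([k,0,0,0,0.]))[0][:,0]
px=np.array([(235,243),(327,243),(326,325),(237,325)],float)
L=21.5*np.array([[-1,1,0],[1,1,0],[1,-1,0],[-1,-1,0]])
f=lambda p:(rep(R.from_euler('xyz',[p[3],p[4],p[5]]).apply(L)+p[:3])-px).ravel()
s=least_squares(f,[568,34,258,0,0,-.1]);print(s.x.round(3),s.cost)
c=snap('wrist','w4.png');o=observe();print(o['tcp_pos'])
a=cv2.imread('pics/w4.png');h=cv2.cvtColor(a,cv2.COLOR_BGR2HSV)
m=cv2.inRange(h,(2,110,60),(14,255,255));cv2.imwrite('pics/m4.png',m)
c=max(cv2.findContours(m,0,1)[0],key=cv2.contourArea)[:,0];print(c.min(0),c.max(0),len(c))
w=loc('w4',c,9)[:,:2];print(cv2.minEnclosingCircle(w.astype(np.float32)), cv2.fitEllipse(w.astype(np.float32)))
"
```

```text
[ 5.68828e+02  3.48300e+01  2.58040e+02 -7.80000e-02 -1.10000e-02
 -1.12000e-01] 1.6517684107987047
[534.00237028 123.85150902 251.6029488 ]
[199  39] [312 159] 329
((516.5406494140625, 215.66897583007812), 64.72251892089844) ((516.6190185546875, 215.73455810546875), (127.76385498046875, 128.06649780273438), 143.28717041015625)
```

View pics/w4.png

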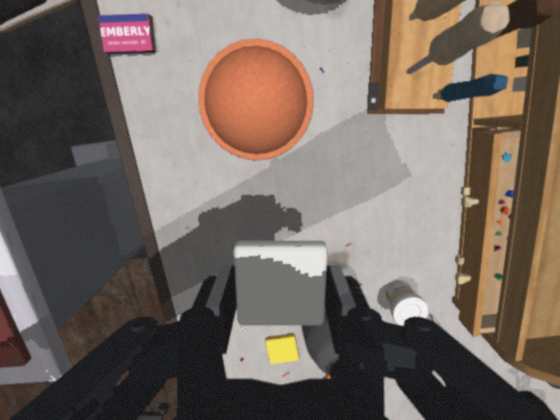

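The dome is at px (256,99), world (516.6, 215.7). The held blank is centred on the TCP and nearly level. I'll move over the crown and go down.

Request:
move_arm:
  rows: "-0.14 0.7 0 0 0 0 1;-0.14 0.74 0 0 0 0 1;-0.14 0.74 0 0 0 0 1;-0.14 0.74 0 0 0 0 1;-0.14 0.72 -0.5 0 0 0 1;0 0 -1 0 0 0 1;0 0 -1 0 0 0 1;0 0 -1 0 0 0 1;0 0 -1 0 0 0 1;0 0 -0.8 0 0 0 1"

```text
time: 8.77
tcp_pos: [516.0, 215.0, 117.3]
eef_rot: [-0.0, 0.748, 0.664, -0.001]
wrist_force: [-0.2, 0.2, 0.5]
finger_gap: 43.0
grasp_force: 25.7
```

Request:
move_arm:
  rows: "0 0 -0.8 0 0 0 1;0 0 -0.6 0 0 0 1;0 0 -0.5 0 0 0 1;0 0 -0.2 0 0 0 1;0 0 0 0 0 0 1;0 0 0 0 0 0 1;0 0 0 0 0 0 1"

```text
time: 9.35
tcp_pos: [516.8, 216.6, 67.9]
eef_rot: [0.0, 0.747, 0.665, 0.001]
wrist_force: [0.3, 0.5, -0.2]
finger_gap: 43.1
grasp_force: 25.7
```

```bash
python3 -c "
from h import *
o=observe();print(o['tcp_pos'],o['wrist_force'])
snap('side','s1.png')
snap('wrist','w5.png')
a=cv2.imread('pics/s1.png');d=np.load('pics/s1.npz');T=d['T'];fx,fy,cx,cy,k=d['p'];q=(np.array([516.6,215.7,60])-T[:3,3])@T[:3,:3]
u,v=int(cx+fx*q[0]/-q[2]),int(cy-fy*q[1]/-q[2]);print(u,v,T[:3,3])
x=max(u-70,0);y=max(v-60,0);A=cv2.resize(a[y:y+105,x:x+140],(560,420),interpolation=3);cv2.imwrite('pics/c2.png',A)"
```

```text
[516.77689321 216.60908609  67.85302253] [ 0.25268122  0.4636792  -0.21115135]
271 192 [ 564.82225018 -922.83221206  433.45039761]
```

View pics/c2.png

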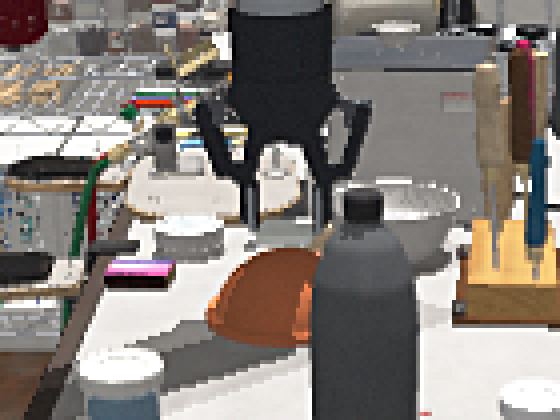

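The side view shows the level blank at crop (285,235) just above the dome crown. I'll lower it slowly and watch the force.

Request:
move_arm:
  rows: "0 -0.03 -0.15 0 0 0 1;0 0 -0.15 0 0 0 1;0 0 -0.04 0 0 0 1;0 0 0 0 0 0 1;0 0 0 0 0 0 1"

```text
time: 9.87
tcp_pos: [515.9, 215.6, 58.2]
eef_rot: [-0.0, 0.747, 0.665, -0.0]
wrist_force: [-0.3, -0.8, 0.1]
finger_gap: 43.0
grasp_force: 25.7
```

Request:
move_arm:
  rows: "0 0 -0.04 0 0 0 1;0 0 0 0 0 0 1;0 0 0 0 0 0 1"

```text
time: 10.12
tcp_pos: [516.1, 215.8, 57.7]
eef_rot: [0.0, 0.747, 0.665, 0.0]
wrist_force: [-1.0, -0.2, 3.4]
finger_gap: 43.0
grasp_force: 26.1
```

Contact at 3.4 N. Opening gradually.

Request:
move_arm:
  rows: "0 0 0 0 0 0 0.1;0 0 0 0 0 0 0;0 0 0 0 0 0 -0.05;0 0 0 0 0 0 -0.1;0 0 0 0 0 0 -0.15;0 0 0 0 0 0 -0.2;0 0 0 0 0 0 -0.3;0 0 0 0 0 0 -0.4;0 0 0 0 0 0 -0.5;0 0 0 0 0 0 -0.6"

```text
time: 10.95
tcp_pos: [516.0, 215.7, 57.3]
eef_rot: [-0.0, 0.747, 0.665, 0.0]
wrist_force: [-0.3, 0.3, 0.1]
finger_gap: 68.6
grasp_force: 0.0
```

Request:
move_arm:
  rows: "0 0 0 0 0 0 -0.8;0 0 0 0 0 0 -1;0 0 0 0 0 0 -1;0 0 0 0 0 0 -1;0 0 0.2 0 0 0 -1;0 0 0.4 0 0 0 -1;0 0 0.8 0 0 0 -1;0 0 1 0 0 0 -1;0 0 1 0 0 0 -1;0 0 1 0 0 0 -1"

```text
time: 11.78
tcp_pos: [515.9, 215.9, 169.5]
eef_rot: [0.0, 0.747, 0.665, 0.0]
wrist_force: [1.2, -0.4, -1.3]
finger_gap: 85.5
grasp_force: 0.0
```

Request:
move_arm:
  rows: "0 0 1 0 0 0 -1;0 0 1 0 0 0 -1;0 -0.5 0.8 0 0 0 -1;0 -1 0 0 0 0 -1;0 -1 0 0 0 0 -1;0 -1 0 0 0 0 -1;0 -0.2 0 0 0 0 -1;0 0 0 0 0 0 -1;0 0 0 0 0 0 -1"

```text
time: 12.53
tcp_pos: [516.0, 123.8, 238.0]
eef_rot: [0.0, 0.747, 0.665, 0.0]
wrist_force: [0.2, -1.0, 0.0]
finger_gap: 85.4
grasp_force: 0.0
```

```bash
python3 -c "
from h import *
snap('wrist','w6.png');print(observe()['tcp_pos'])"
```

```text
[515.84788988 124.48462686 237.86758907]
```

View pics/w6.png

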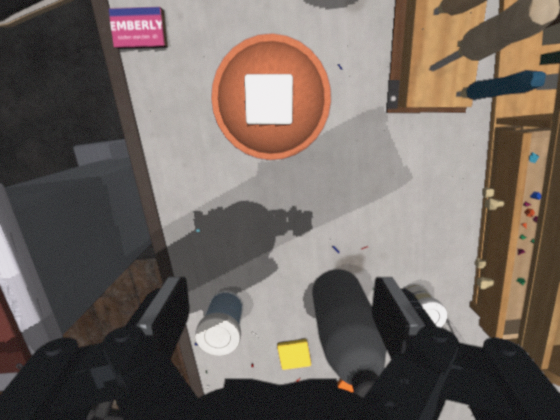

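The blank sits centred on the dome at (269,99). I'll measure it, then go to the marver.

```bash
python3 -c "
from h import *
print(sq('w6',(235,65,305,135),200,255,64))
a=cv2.imread('pics/w6.png');h=cv2.cvtColor(a,cv2.COLOR_BGR2HSV)
m=cv2.inRange(h,(2,110,60),(14,255,255))
c=max(cv2.findContours(m,0,1)[0],key=cv2.contourArea)[:,0]
print(cv2.minEnclosingCircle(loc('w6',c,9)[:,:2].astype(np.float32)))
"
```

```text
(array([515.4, 214.7]), array([41.3, 42.4]), 83.2)
((516.2854614257812, 215.8292694091797), 64.64876556396484)
```

Request:
move_arm:
  rows: "0 -0.8 0.2 0 0 -1 -1;0 -1 0 0 0 -1 -1;0 -1 0 0 0 -1 -1;0 -1 0 0 0 -1 -1;0 -1 0 0 0 -1 -1;0 -1 0 0 0 -1 -1;0 -1 0 0 0 -1 -1;0 -1 0 0 0 -1 -1;0 -1 0 0 0 -1 -1;0 -1 0 0 0 -1 -1"

```text
time: 13.42
tcp_pos: [516.0, -124.0, 242.3]
eef_rot: [-0.0, 0.931, 0.366, 0.0]
wrist_force: [0.9, -0.2, -0.7]
finger_gap: 85.6
grasp_force: 0.0
```

Request:
move_arm:
  rows: "-0.2 -1 0 0 0 -1 -1;-0.2 -1 0 0 0 -1 -1;-0.2 -1 0 0 0 -1 -1;-0.2 -1 0 0 0 -1 -1;-0.2 -0.8 0 0 0 -0.1 -1;-0.2 -0.6 -0.6 0 0 0 -1;-0.2 -0.3 -1 0 0 0 -1;0 -0.3 -1 0 0 0 -1;0 0 -0.5 0 0 0 -1;0 0 0 0 0 0 -1"

```text
time: 14.25
tcp_pos: [479.0, -272.1, 161.8]
eef_rot: [-0.002, 0.973, 0.231, -0.002]
wrist_force: [-0.4, 0.6, -0.6]
finger_gap: 85.0
grasp_force: 0.0
```

```bash
python3 -c "
from h import *
snap('wrist','w7.png');o=observe();print(o['tcp_pos'],o['joint_pos'].round(2),R.from_quat(np.roll(o['eef_rot'],-1)).as_matrix().round(3)[0])"
```

```text
[ 480.24368467 -271.77149318  163.86813267] [ 0.61  0.19 -0.2   1.78  0.04  1.17 -0.7 ] [ 0.892  0.451 -0.002]
```

View pics/w7.png

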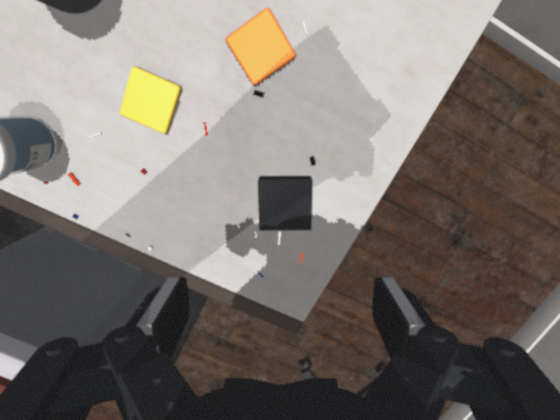

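The marver is at (286,204), square with the fingers. That was my last picture, so from here I work with numbers.

```bash
python3 -c "
from h import *
print(sq('w7',(245,165,325,240),0,75,16))
print(loc('w7',[(259.5,177.5),(312,177.5),(313,230),(260,231)],16).round(1))
print(observe()['tcp_pos'])
"
```

```text
(array([ 477.8, -276.6]), array([50.3, 48.7]), 26.8)
[[ 489.6 -245.1   16. ]
 [ 511.  -287.6   16. ]
 [ 466.7 -312.7   16. ]
 [ 443.  -267.9   16. ]]
[ 480.24368467 -271.77149318  163.86813267]
```

Request:
move_arm:
  rows: "-0.1 -0.22 -0.9 0 0 0 -1;0 0 -1 0 0 0 -1;0 0 -1 0 0 0 -1;0 0 -1 0 0 0 -1;0 0 -1 0 0 0 -1;0 0 -0.8 0 0 0 -1;0 0 -0.5 0 0 0 -1;0 0 -0.2 0 0 0 -1;0 0 0 0 0 0 -1;0 0 0 0 0 0 -1"

```text
time: 15.13
tcp_pos: [479.5, -277.7, 6.1]
eef_rot: [0.001, 0.973, 0.233, 0.001]
wrist_force: [0.4, -0.3, 0.9]
finger_gap: 85.4
grasp_force: 0.0
```

Request:
move_arm:
  rows: "0 0 0 0 0 0 1;0 0 0 0 0 0 1;0 0 0 0 0 0 1;0 0 0 0 0 0 1;0 0 0 0 0 0 1;0 0 0 0 0 0 1;0 0 0 0 0 0 1;0 0 0 0 0 0 1;0 0 0 0 0 0 1"
  squeeze: 40

```text
time: 15.88
tcp_pos: [479.1, -277.7, 6.0]
eef_rot: [0.0, 0.973, 0.233, 0.001]
wrist_force: [-1.7, 0.6, 6.6]
finger_gap: 48.8
grasp_force: 41.1
```

Request:
move_arm:
  rows: "0 0 0.3 0 0 0 1;0 0 0.6 0 0 0 1;0 0 0.9 0 0 0 1;0 0 1 0 0 0 1;0 0 1 0 0 0 1;0 0 1 0 0 0 1;0 0 1 0 0 0 1;0 0 1 0 0 0 1;0 0 1 0 0 0 1;0 0 1 0 0 0 1"

```text
time: 16.72
tcp_pos: [478.1, -277.2, 226.8]
eef_rot: [0.0, 0.973, 0.233, 0.0]
wrist_force: [0.1, -0.9, -1.3]
finger_gap: 48.8
grasp_force: 42.1
```

Request:
move_arm:
  rows: "0 0.3 1 0 0 0 1;0 0.6 0 0 0 1 1;0.1 0.8 0 0 0 1 1;0.1 0.8 0 0 0 1 1;0.1 0.8 0 0 0 1 1;0.1 0.8 0 0 0 1 1;0.1 0.8 0 0 0 1 1;0.1 0.8 0 0 0 1 1;0.1 0.8 0 0 0 1 1;0.1 0.8 0 0 0 1 1"

```text
time: 17.55
tcp_pos: [498.2, -93.8, 250.4]
eef_rot: [0.0, 0.852, 0.523, 0.0]
wrist_force: [0.4, -0.4, -1.3]
finger_gap: 48.9
grasp_force: 42.1
```

Request:
move_arm:
  rows: "0.1 0.8 0 0 0 1 1;0.1 0.8 0 0 0 1 1;0.1 0.8 0 0 0 1 1;0.1 0.8 0 0 0 1 1;0.1 0.8 0 0 0 1 1;0.1 0.8 0 0 0 0.1 1;0.1 0.8 0 0 0 0 1;0 0.8 0 0 0 0 1;0 0.5 0 0 0 0 1;0 0.2 0 0 0 0 1"

```text
time: 18.38
tcp_pos: [515.5, 85.0, 250.4]
eef_rot: [-0.0, 0.746, 0.666, 0.0]
wrist_force: [-0.1, -0.0, -1.3]
finger_gap: 48.9
grasp_force: 42.1
```

Request:
move_arm:
  rows: "0 0 0 0 0 0 1;0 0 0 0 0 0 1;0 0 0 0 0 0 1"

```text
time: 18.63
tcp_pos: [516.1, 81.3, 249.9]
eef_rot: [0.0, 0.748, 0.664, -0.0]
wrist_force: [-0.3, -0.1, -0.9]
finger_gap: 48.8
grasp_force: 42.1
```

```bash
python3 -c "
from h import *
snap('wrist','w8.png');o=observe();M=R.from_quat(np.roll(o['eef_rot'],-1)).as_matrix().round(3);print(o['tcp_pos'],M,np.degrees(np.arctan2(M[1,0],M[0,0])))
a=cv2.imread('pics/w8.png')
g=a.min(2);m=(g>225).astype(np.uint8);n,l,s,c=cv2.connectedComponentsWithStats(m);print([ (s[i].tolist(),c[i].round()) for i in range(1,n) if s[i,4]>600])
print(g[200:400:4,250]);print(g[200:400:4,310]);print(g[290,210:360:3])
"
```

```text
[516.0779475   81.28172962 249.86249665] [[ 0.118  0.993 -0.   ]
 [ 0.993 -0.118 -0.   ]
 [-0.     0.    -1.   ]] 83.22321716964659
[([240, 26, 47, 51, 2340], array([263.,  51.])), ([409, 266, 36, 33, 894], array([426., 282.]))]
[ 88  87  88  90  91  91  94  86  83  27  28  31  47  48  47  31  32  18
  33  28  28  28  34  31  17  24  19  27  28  34  18  28  23  31  29 202
 206 205 211 210 211 208 211 212 210  40  30  31  29  27]
[179 180 180 183 180 207 213 214 192  25  32  27  53  51  54  50  52  50
  54  55  24  30  32  35  29  31  30  30  33  24  29  30  25  31  21 204
 204 200 199 194 200 201 199 204 204  32  30  33  29  29]
[ 84  84  74  28  24  22  28  33  28  35  30  23  30  30  26  28  28  24
  31  30  27  27  31  22  29  31  37  33  29  31  25  33  27  32  35  31
  28  32  20  32  26  28  23  28  33  88 102 102 100  57]
```

```bash
python3 -c "
from h import *
g=cv2.imread('pics/w8.png').min(2)
print(sq('w8',(225,10,305,90),200,255,64), 'blank')
for u in (250,280,310): print(u,g[228:254,u],g[332:344,u])
for z in (262,):
  print(loc('w8',[(250,338.5),(310,338.5)],z).round(1), loc('w8',[(250,246.5),(310,246.5)],z).round(1))
print(loc('w8',[(250,234.5),(310,234.5)],244).round(1))
print(loc('w8',[(250,234.5),(310,234.5)],262).round(1))
"
```

```text
(array([515.5, 214.5]), array([42.4, 43.1]), 83.2) blank
250 [86 89 90 86 83 62 33 27 27 27 33 33 28 34 30 33 31 37 37 49 47 50 47 52
 48 51] [ 31  23  32  26  29  38 105 187 202 202 205 207]
280 [113 131 153 177 179 139  71  28  28  29  33  33  32  32  31  34  35  33
  38  42  51  52  50  53  51  47] [ 26  24  32  28  21  31  59 109 159 198 207 211]
310 [214 212 212 210 192 145  75  31  25  35  25  29  32  28  35  27  27  34
  35  45  53  56  52  54  51  55] [ 31  28  22  27  21  29 108 182 204 204 203 203]
[[498.   57.5 262. ]
 [527.1  54.  262. ]] [[505.3 105.9 262. ]
 [531.5 102.7 262. ]]
[[503.5 104.6 244. ]
 [532.9 101.1 244. ]]
[[506.2 111.4 262. ]
 [532.  108.4 262. ]]
```

Request:
move_arm:
  rows: "0 0.6 0 0 0 0 1;0 0.9 0 0 0 0 1;0 0.9 0 0 0 0 1;0 0.9 0 0 0 0 1;0 0.9 0 0 0 0 1;0 0.7 0 0 0 0 1;0 0.37 0 0 0 0 1;0 0.1 0 0 0 0 1;0 0 0 0 0 0 1;0 0 0 0 0 0 1"

```text
time: 19.52
tcp_pos: [516.4, 215.4, 249.7]
eef_rot: [0.0, 0.748, 0.664, -0.0]
wrist_force: [-0.6, 0.2, -1.1]
finger_gap: 48.7
grasp_force: 42.1
```

Request:
move_arm:
  rows: "0 0 -0.6 0 0 0 1;0 0 -0.8 0 0 0 1;0 0 -0.8 0 0 0 1;0 0 -0.8 0 0 0 1;0 0 -0.8 0 0 0 1;0 0 -0.8 0 0 0 1;0 0 -0.6 0 0 0 1;0 0 -0.4 0 0 0 1;0 0 -0.2 0 0 0 1;0 0 -0.1 0 0 0 1"

```text
time: 20.35
tcp_pos: [516.1, 215.9, 101.9]
eef_rot: [0.0, 0.748, 0.664, -0.0]
wrist_force: [-0.4, 0.4, -1.3]
finger_gap: 49.1
grasp_force: 42.1
```

Request:
move_arm:
  rows: "0 0 -0.2 0 0 0 1;0 0 -0.2 0 0 0 1;0 0 -0.2 0 0 0 1;0 0 0 0 0 0 1;0 0 0 0 0 0 1"

```text
time: 20.77
tcp_pos: [515.9, 216.9, 87.2]
eef_rot: [-0.0, 0.747, 0.665, -0.0]
wrist_force: [0.6, -0.2, -1.1]
finger_gap: 48.6
grasp_force: 42.1
```

```bash
python3 -c "
from h import *
o=observe();print(o['tcp_pos'],o['wrist_force'],o['grasp_force'])
snap('side','s2.png')
a=cv2.imread('pics/s2.png')[130:210,235:315];print(a.min(2)[20:80:1,20:60:4])"
```

```text
[515.92708504 216.87342336  87.24294932] [ 0.56415333 -0.20054337 -1.05763127] 42.14254081249237
[[ 51  30  34  27  32  30  34  27  73  84]
 [ 57  30  32  29  35  28  28  28  56  33]
 [ 56  24  32  27  29  33  30  23  57  26]
 [ 57  50  32  33  32  29  30  56  53  27]
 [ 51 164  31  28  33  32  28 143  48  29]
 [ 66  35  27  29  32  27  31 137  47  26]
 [126  73  27  29  30  30  29 132  57  26]
 [163   2  27  33  34  32  24 129 134  23]
 [ 10  27  24  32  30  32  27 128 131  25]
 [ 20 102  30  31  29  28  27 121 132  33]
 [ 32  43  28  25  40  26  30 117 134  40]
 [ 25  42  27  30  88  28  30 142 129  36]
 [ 23  52  28  74  50  60  34 103  80  44]
 [ 29 150  25 151 139 138  32 117  79 102]
 [ 26 255  22 255 255 255  28 155  10 141]
 [ 29  84  16 209 244 247  17  36  18 142]
 [ 35  31  27 234 242 239  10  43  27 138]
 [ 28  25  27  73 162 242   0  44  30 137]
 [ 18  31  22 158 249 240  46  30  27 130]
 [ 89  28  54 254 245 236 158  36  38 129]
 [239  21  47 215 186 234 220  29  98 129]
 [218   6   7 209 221 236 255  27 135 129]
 [211  18  10 200 204 242 190  30 130 127]
 [213  69   9 
[... 877 characters left out ...]
90 103 105]
 [ 94 229 155 154 149 148 108  84  96 100]
 [ 87 235 255 156 156 157  50  80  85  94]
 [132 237 147 150 152 152  21  76  82  86]
 [249 243  15  50  49  49  36  80  82  86]
 [237 248  51  38  39  37  40  78  80  86]
 [231 192  39  44  41  40  41  75  83  89]
 [234   9  40  44  44  45  55  78  81  86]
 [238  42  44  44  45  46  69  79  80  85]
 [241  51  45  45  44  44  71  76  76  87]
 [245  54  44  42  47  47  64  77  76  84]
 [241  42  43  48  45  44  30  68  70  79]
 [191  43  44  47  48  44  32  60  63  71]
 [ 74  45  45  47  45  45  34  61  59  66]
 [ 48  45  45  42  47  49  36  58  62  60]
 [ 37  44  44  47  46  70  41  60  61  60]
 [ 43  45  46  43  47  69  44  62  62  62]]
```

```bash
python3 -c "
from h import *
from scipy.optimize import brentq
def zat(v,y,u=275): 
    return brentq(lambda z: loc('s2',[(u,v)],z)[0,1]-y,-50,300)
print('marver under',zat(187.3,191),'marver top of front face',zat(179,191),'blank front bottom',zat(196.7,193))
o=observe();print(o['tcp_pos'])"
```

```text
marver under 83.72912135167286 marver top of front face 109.62510480442862 blank front bottom 53.211367519509594
[516.11054987 216.95679082  87.47459403]
```

Request:
move_arm:
  rows: "0 -0.05 -0.1 0 0 0 1;0 0 -0.1 0 0 0 1;0 0 -0.1 0 0 0 1;0 0 0 0 0 0 1;0 0 0 0 0 0 1;0 0 0 0 0 0 1;0 0 0 0 0 0 1;0 0 0 0 0 0 1;0 0 0 0 0 0 1"

```text
time: 21.57
tcp_pos: [516.1, 215.7, 79.9]
eef_rot: [0.0, 0.747, 0.665, 0.0]
wrist_force: [-0.5, 0.2, -0.7]
finger_gap: 48.9
grasp_force: 42.1
```

```bash
python3 -c "
from h import *
from scipy.optimize import brentq
snap('side','s3.png');snap('wrist','w9.png')
o=observe();print(o['tcp_pos'],o['wrist_force'],abs(o['qvel']).max())
g=cv2.imread('pics/s3.png').min(2);print(g[176:204,263:283:4])
g=cv2.imread('pics/w9.png').min(2);print(g[228:254,280],g[332:344,280])
"
```

```text
[516.05517503 215.625139    79.8736115 ] [-0.78806699  0.45443018 -0.91262392] 0.0017811584642065863
[[  3 167 146 180 128]
 [  9 216 215 141  55]
 [ 33 212 213 174  60]
 [ 29 215 223 207  66]
 [ 30 211 216 208  69]
 [ 34  81 138 146  69]
 [ 40   8   3  35  37]
 [ 45  22  22  19  27]
 [ 61  21  22  20  27]
 [ 32  23  21  24  23]
 [  4  25  26  30  14]
 [  3  25  29  29   7]
 [  0  23  24  28  25]
 [  0  19  23  24  50]
 [ 94  32  34  21  73]
 [243  95  96  76 117]
 [119 144 144 145 134]
 [ 98 138 139 136 125]
 [154 153 150 147 110]
 [255 153 156 156  46]
 [146 151 150 150  22]
 [  9  50  49  49  34]
 [ 35  37  35  35  43]
 [ 40  44  40  44  41]
 [ 42  46  43  45  54]
 [ 44  45  47  46  66]
 [ 46  45  43  42  62]
 [ 43  47  45  44  66]]
[108 102 106 110 100  77  48  27  26  28  14  29  21  26  22  27  26  28
  32  37  40  42  45  42  43  46] [ 30  18  22  28  25  25  81 137 154 155 153 152]
```

```bash
python3 -c "
from station import *
print(sign_off())"
```

```text
the job is handed in; nothing more can be done
None
```

I handed the job in at about 21.7 s of the 64 s allowed; sign-off returned no verdict. At the last check the blank was sitting centred on the dome crown, with the marver held still about 9 mm above it, centred and with its sides parallel to the blank's.

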